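Seat a brass blank and snap the toggle clamp shut

ROBOT

A 6-joint arm with a two-finger parallel gripper is mounted at the origin on the work surface. World frame = base frame: x ahead of the robot, y to its left, z up, the work surface at z = 0. Lengths are in m, angles in degrees, forces in N, time in s.
With the tool pointing down it reaches from about 0.35 to 0.975 m from the base axis. Payload 7.1 kg.
Tool frame: the origin (TCP) lies at the very end of the fingers, on their centre line; the grasp point (between the pads) lies 19 mm behind it; z points along the fingers, y is the line along which they close (so a half turn about z gives the same grasp; the last joint's range is limited). The gripper opens to 88 mm and grips with 3 to 60 N. Pads are 20 mm wide; open, the fingers measure 115 mm over their backs; the gripper's body (75 mm by 178 mm) begins 61 mm behind the grasp point.
Start: joints at [-68.64, 24.242, 93.386, -0, 62.372, -1.089], TCP at [0.239, -0.578, 0.223] pointing down, gripper open.
Joint ranges: [-172.04, 172.04], [-51.8, 120.97], [4.93, 147.93], [-75.15, 255.16], [6.16, 154.13], [-145.62, 145.62]. Speed limits (degrees/s): [136.94, 136.94, 172.46, 180, 180, 180].

INTERFACE

Orientations are given as a 3x3 rotation matrix whose columns are the frame's x, y, z axes.
In Python, from rig import * gives the robot as it stands.
- The arm moves only by the shell command python3 -m inch 'ROWS' [FORCE]. ROWS is JSON, one flat list of numbers, 5 for each row, row after row: the closure, from 0 (fully open) to 1 (shut), then the shift along the tool's x, y, z in cm, then the turn about the tool's z in rad. A call has 1 to 12 rows; each row is the pose to reach, as a shift and turn from the pose commanded when the call began, along the tool's axes at that moment; what a row does not reach only later rows make up. A row lasts 1/10 s, in which the tool goes at most 50 mm and 8.59 degrees, less where a joint would pass 70% of its speed; a pose out of reach is approached as far as the arm can. A call with a gripper value outside its range is refused whole. The fingers move at their own pace and stop on an object; FORCE is the grip in N (left out, the last holds). Time passes only in rows, so rows that repeat a pose let the fingers close. It gives the time, the measured TCP pose, the force, the opening and the grip force at its end, in the units of the state.
- read_state(): the state, without advancing time (a new reading comes with each control period).
- capture(name): name is "scene" or "side" or "wrist"; returns a dict with "frame" (384x512x3 uint8, red, green, blue), "fx", "fy", "cx", "cy" (pixels), "T" (4x4, takes a point from camera to world coordinates); the wrist camera has in their place "mount" (4x4, takes a point from camera to tool coordinates, whose origin is the TCP and whose axes are the flange's). Camera axes: x right, y down, z forward; pixel columns grow to the right and rows downward; lengths in m; the calibration is good to about 2 mm. A picture is of the moment at which its call begins: read the wrist's pose just before it. There is no depth.
- hand_in(): hands the job in; it is judged then, once.
The state is a dict: "time": time; "joint_positions": joint angles; "joint_vel": joint speeds; "effort": joint torques, N m; "tcp_pos": TCP position; "tool_rot": TCP orientation; "ft_force": force on the tool from outside, world axes, zero at the start; "torque": the same for the moment, N m; "grip_width": finger opening in m; "grip_force": force on a finger pad.
Only numpy, scipy, OpenCV 4.12 (cv2) and the standard library are available. Lean on these libraries where they do the work, as an engineer would, in place of code of your own. Each camera call takes 0.05 s, during which the arm holds its last target. There are 200 camera calls.

TASK

With the fingertips, push the brass plate along its channel in the green fixture until it sits fully home against the end stop; then push the red handle of the toggle clamp over past its dead point so that it snaps into lock and the rubber foot holds the plate down. Pick nothing up, do not push the clamp's steel arm or its foot, and leave the other things on the bench where they stand.

Things in the scene. Friction and masses are not known exactly. Their poses are not given: they have to be found in the camera images.
- fixture: green fixture fixed to the bench, base 270 x 100 x 15 mm (x -75 to 195, y -50 to 50 mm), with a steel toggle clamp and, on its +x side, the plate's channel. Origin on the bench under the clamp arm's pivot; z up; +x runs along the channel from the clamp to the channel's open end. The clamp's cheeks reach from x = -70 to 16 mm, y within 24 mm, up to z = 65 mm
- plate: brass plate 80 x 50 x 10 mm, about 0.33 kg, lying loose and flat in the channel, its long side (x axis) along the channel; origin at the centre of its underside. It starts 25 to 50 mm short of its home, towards the channel's open end; push its outer end (40 mm from the origin, at fixture +x) towards fixture -x.
- plate_home (a point): where the plate's origin lies when home: on the channel floor (fixture x = 85, y = 0, z = 15 mm), plate touching the end stop, a dark bar 12 mm high with its face at x = 45 mm. The channel is 53 mm wide, centred on y = 0, between side rails 6 mm high and 14 mm wide (x 45 to 195 mm)
- handle_pivot (a point): hinge axis of the red handle: a line along the fixture's y axis at fixture x = -50 mm, z = 50 mm
- handle_tip (a point): outer end of the red handle, on its centre line, 125 mm from the hinge axis. The handle is a straight round bar, its red grip 20 mm in diameter from 35 to 125 mm from the axis, in the plane y = 0 of the fixture
- clamp_handle (a joint): angle of the red handle, rad. 0: stands 88 degrees above the fixture's -x direction (nearly upright, open); grows as it is pushed over to fixture -x and down; 1.40: lies 8 degrees above level, pointing to -x (locked). Starts at 0. A spring resists with 0.7 to 1.1 N m up to the dead point at 1.15, before which it springs back open; past about 1.25 it snaps to 1.40 by itself and stays
- spare_plate: spare aluminium blank, 80 x 50 x 10 mm, loose on the bench beside the fixture; origin at the centre of its underside; bystander
- bit_stand: blue block 90 x 40 x 28 mm with drill bits standing in it (50 mm tall in all), loose beside the fixture; origin at the centre of its underside; bystander
- screwdriver: screwdriver with orange handle, 170 mm long, lying loose beside the fixture; bystander
- paper_cup: white cup, 76 mm across, 90 mm tall, loose; origin at the centre of its underside; bystander
- jar: amber jar with red cap, 56 mm across, 55 mm tall, loose; origin at the centre of its underside; bystander
- spray_can: black and orange spray can, 66 mm across, 180 mm tall, loose; origin at the centre of its underside; bystander
- mouse: black computer mouse, 105 x 60 x 33 mm, loose; origin at the centre of its underside; bystander
- clamp_foot: black rubber foot, 18 mm in diameter, sprung, under the end of the hold-down arm; origin at the centre of its underside. When the clamp is locked it presses on the plate at fixture x = 85 mm with about 5 N. Do not push it.
- clamp_arm: dark steel hold-down arm, 16 mm wide, 95 mm long, carrying the foot; origin on its pivot (fixture x = 0, z = 50 mm). Linked to the handle: raised while the clamp is open (arm and foot then within fixture x -10 to 75 mm, y within 10 mm, below z = 150 mm), it comes down on the plate as the handle closes. Do not push it.
There are look-alikes about, which are no part of the job. Of the things like the plate, leave any that is blue or purple; of the rest the larger one is meant.

How it is judged:
By the outcome, as a careful person would: the job done as asked, in the order asked, and still so for the second after the job is handed in, with the robot touching nothing.
It also fails if it takes over 54 s, if anything falls off the work surface, if the arm or the gripper's body presses on something with over 40 N, if the wrist force passes 120 N, or if a joint passes its speed limit or range.

## Working session

There is one attempt and no reset: what is moved stays moved. The work goes in short steps, Python scripts to look and compute and a shell command to move; the robot and the scene stay as the last step left them, time stands still between calls to the robot, and variables do not carry over. Pictures are saved under pics/ and viewed, at most 10 in all, crops included, and the job is handed in when it is done.

```bash
mkdir -p pics; ls
python3 - <<'E'
from rig import *
import cv2,numpy as np
for n in("scene","side"):
    c=capture(n); cv2.imwrite(f"pics/{n}0.png",cv2.resize(c["frame"][:,:,::-1],(800,600),interpolation=cv2.INTER_CUBIC))
    print(n,c["fx"],c["fy"],c["cx"],c["cy"],np.round(c["T"],4).tolist())
s=read_state();print(s["time"],s["tcp_pos"],np.round(s["tool_rot"],3).tolist())
E
```

```text
pics
scene 464.2340273896931 464.2340273896931 255.79846902986318 189.5525187289852 [[0.6667, 0.5818, -0.4658, 1.2215], [0.7452, -0.5311, 0.4032, -0.5844], [-0.0128, -0.6159, -0.7877, 1.2897], [0.0, 0.0, 0.0, 1.0]]
side 447.0142694364541 447.0142694364541 251.0910069157036 186.7799183659723 [[-0.9963, -0.0515, 0.0686, 0.4555], [-0.0849, 0.7003, -0.7088, 0.903], [-0.0115, -0.712, -0.7021, 1.0126], [0.0, 0.0, 0.0, 1.0]]
0.1 [ 0.23848573 -0.57718589  0.22200174] [[0.924, 0.382, -0.0], [0.382, -0.924, 0.001], [0.0, -0.001, -1.0]]
```

View pics/scene0.png

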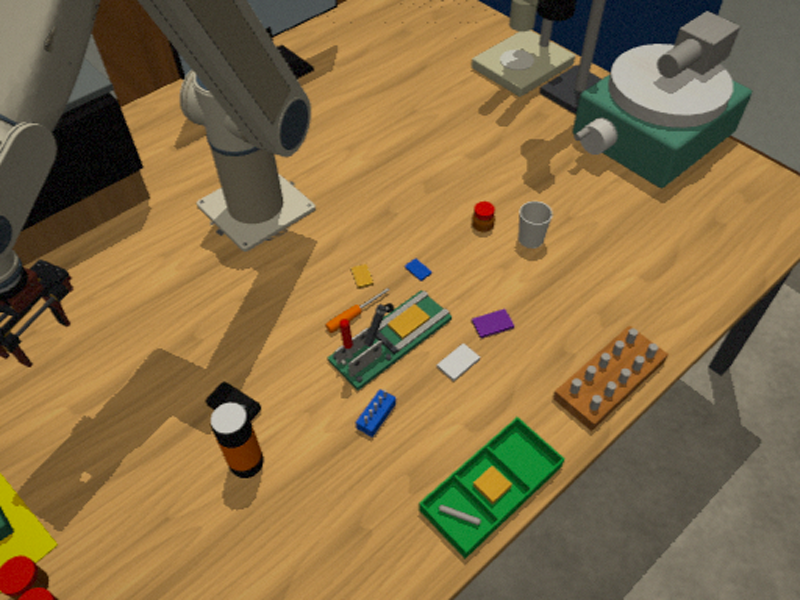

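View pics/side0.png

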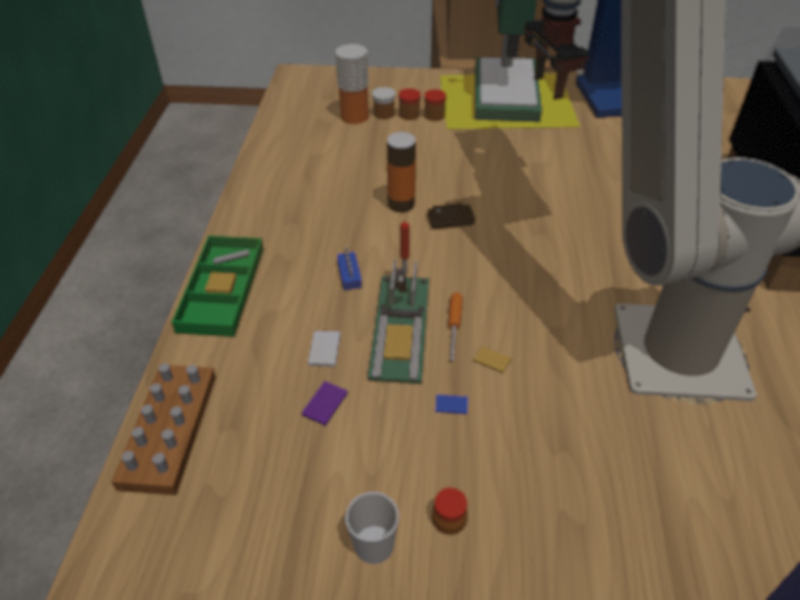

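The brass look-alikes in the scene view are:
- the plate in the green channel (408,321)
- a small brass piece (361,276)
- a brass block in the green tray (491,484)
- the blue (418,269) and purple (493,323) blanks, which are excluded by colour

I choose the plate in the channel and will check it in a close crop.

Run:
```python
from rig import *
import cv2,numpy as np
# native crops: scene x 195-305,y165-255 ; side x 225-310,y 135-250
a=capture("scene")["frame"][170:255,200:300,::-1]; b=capture("side")["frame"][135:250,220:320,::-1]
cv2.imwrite("pics/a1.png",cv2.resize(a,None,fx=7,fy=7,interpolation=cv2.INTER_CUBIC))
cv2.imwrite("pics/b1.png",cv2.resize(b,None,fx=5,fy=5,interpolation=cv2.INTER_CUBIC))
```

```text
(no output)
```

View pics/a1.png

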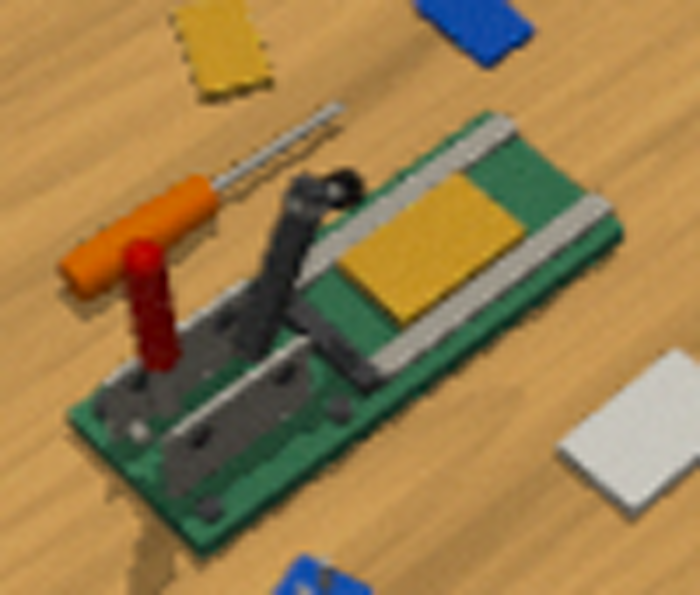

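View pics/b1.png

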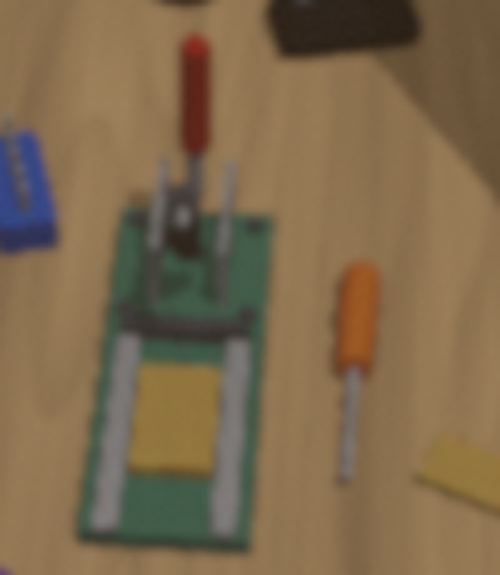

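The crops confirm the choice: a brass plate 80x50 between the rails, at a1 (337..527,172..322), with the end stop to its -x side. The clamp is open, with the handle tip at (145,253). Next I fit the poses.

```bash
cat > h.py <<'E'
from rig import *
import numpy as np,cv2
from scipy.optimize import least_squares
def proj(c,P):
    T=np.array(c["T"]);p=(np.atleast_2d(P)-T[:3,3])@T[:3,:3]
    return np.c_[c["fx"]*p[:,0]/p[:,2]+c["cx"],c["fy"]*p[:,1]/p[:,2]+c["cy"]]
def world(v,P):
    P=np.atleast_2d(P).astype(float);c,s=np.cos(v[2]),np.sin(v[2])
    return np.c_[v[0]+c*P[:,0]-s*P[:,1],v[1]+s*P[:,0]+c*P[:,1],P[:,2]]
E
python3 - <<'E'
from h import *
A=capture("scene");B=capture("side")
ua=lambda p:(np.array(p,float)+.5)/7-.5+[200,170]
ub=lambda p:(np.array(p,float)+.5)/5-.5+[220,135]
F=np.array([[-75,50,15],[-75,-50,15],[195,-50,15],[195,50,15]])/1e3
fa=ua([[70,415],[203,548],[622,222],[490,115]]);fb=ub([[272,217],[125,212],[80,536],[247,540]])
Q=np.array([[-40,25,25],[-40,-25,25],[40,-25,25],[40,25,25]])/1e3
pa=ua([[337,263],[403,322],[527,230],[460,172]]);pb=ub([[219,366],[138,363],[130,466],[212,469]])
def fit(P,a,b,n):
    for w in((1,0),(0,1),(1,1)):
        r=least_squares(lambda v:np.r_[w[0]*(proj(A,world(v,P))-a).ravel(),w[1]*(proj(B,world(v,P))-b).ravel()],[.5,0,0.] )
        print(n,w,np.round(r.x,4),"rms",np.sqrt(np.mean(r.fun**2)).round(2))
    return r.x
for g in (0,):
    f=fit(F,fa,fb,"fix");p=fit(Q,pa,pb,"plate")
th=f[2];d=p[:2]-f[:2];print("plate in fix",[d@[np.cos(th),np.sin(th)],d@[-np.sin(th),np.cos(th)]],np.degrees(th))
t=world(f,[[-.05+.125*-np.cos(np.radians(88)),0,.05+.125*np.sin(np.radians(88))],[.125+.0,0,.025]]);print(t)
print(proj(A,t),ua([[145,245]]),proj(B,t),ub([[196,40]]))
np.save("fix.npy",f)
E
```

```text
fix (1, 0) [ 0.5354 -0.0785  1.5772] rms 0.4
fix (0, 1) [ 0.5306 -0.0761  1.5715] rms 0.53
fix (1, 1) [ 0.5326 -0.0772  1.5752] rms 0.83
plate (1, 0) [0.5345 0.0333 1.5706] rms 0.18
plate (0, 1) [0.5308 0.0338 1.5953] rms 0.19
plate (1, 1) [0.5322 0.0338 1.5858] rms 0.47
plate in fix [np.float64(0.11098049941780035), np.float64(-0.00010983867001718162)] 90.2513995395867
[[ 0.53280043 -0.13159166  0.17492385]
 [ 0.53201343  0.04776906  0.025     ]]
[[219.70859427 204.8134044 ]
 [263.96793813 201.96514452]] [[220.28571429 204.57142857]] [[258.02047526 142.27742451]
 [253.77835123 221.14455983]] [[258.8 142.6]]
```

```bash
python3 -m inch '[1,0,0,-5,-0.1, 1,0,0,-10,-0.25, 1,3,-3,-10,-0.37, 1,6,-6,-10,-0.49, 1,9,-9,-10,-0.61, 1,12,-12,-10,-0.73, 1,15,-15,-10,-0.85, 1,18,-18,-10,-0.97, 1,21,-21,-10,-1.09, 1,24,-24,-10,-1.18, 1,27,-27,-10,-1.18, 1,30,-30,-10,-1.18]' 10
python3 - <<'E'
from h import *
s=read_state();print(s["time"],s["tcp_pos"],np.round(s["tool_rot"],3).tolist(),s["joint_positions"],s["grip_width"])
A=capture("scene");B=capture("side");k=512/800
for n,a,b,z in(("can base",(245,463),(402,203),.0),("bit",(376,415),(350,272),.028)):
    r=least_squares(lambda v:np.r_[(proj(A,[v[0],v[1],z])-np.array(a)*k).ravel(),(proj(B,[v[0],v[1],z])-np.array(b)*k).ravel()],[.5,-.2]);print(n,r.x,r.fun)
E
```

```text
time: 1.5
tcp_pos: [0.4017, -0.1842, 0.3229]
tool_rot: [[-0.001, 1.0, 0.001], [1.0, 0.001, -0.0], [-0.0, 0.001, -1.0]]
ft_force: [1.1, 0.3, -0.5]
grip_width: 0.0005
grip_force: 0.0
1.5 [ 0.4017115  -0.18415994  0.3229033 ] [[-0.001, 1.0, 0.001], [1.0, 0.001, -0.0], [-0.0, 0.001, -1.0]] [-2.61737221e+01  1.49575524e+00  1.09051649e+02  3.22740269e-03
  6.94150140e+01 -2.62234138e+01] 0.00047703775515061417
can base [ 0.55942319 -0.41544662] [-0.66774165 -0.2776846  -0.73327745  0.67929553]
bit [ 0.65439054 -0.16131753] [ 0.0147252  -3.76243569 -2.42544122 -4.00975527]
```

```bash
python3 -m inch '[1,4,2,0,0, 1,8,4,0,0, 1,12,6,0,0, 1,16,8,0,0, 1,20,9.5,0,0, 1,24,11,0,0, 1,27,12.2,4,0, 1,30,13.1,8,0, 1,30,13.1,13,0, 1,30,13.1,18,0, 1,30,13.1,23,0, 1,30,13.1,25,0]'
python3 - <<'E'
from h import *
s=read_state();print(s["time"],s["tcp_pos"],s["ft_force"])
c=capture("wrist");M=np.array(c["mount"]);print(np.round(M,3).tolist(),c["fx"],c["cx"],c["cy"])
cv2.imwrite("pics/w1.png",c["frame"][:,:,::-1])
cv2.imwrite("pics/c1.png",np.hstack([cv2.resize(capture("side")["frame"][150:250,230:290,::-1],(360,600),interpolation=cv2.INTER_CUBIC),cv2.resize(capture("scene")["frame"][165:240,220:275,::-1],(440,600),interpolation=cv2.INTER_CUBIC)]))
E
```

```text
time: 2.8
tcp_pos: [0.5295, 0.1132, 0.0684]
tool_rot: [[-0.001, 1.0, -0.006], [1.0, 0.001, -0.001], [-0.001, -0.006, -1.0]]
ft_force: [-0.5, 0.3, 0.8]
grip_width: 0.0006
grip_force: 0.0
2.8 [0.5295332  0.11322389 0.06844346] [-0.54688966  0.30605999  0.77650321]
[[-0.001, -0.958, -0.286, 0.079], [1.0, -0.001, -0.001, -0.0], [0.001, -0.286, 0.958, -0.162], [0.0, 0.0, 0.0, 1.0]] 272.85841064873495 250.2288742271034 188.7752982108383
```

View pics/w1.png

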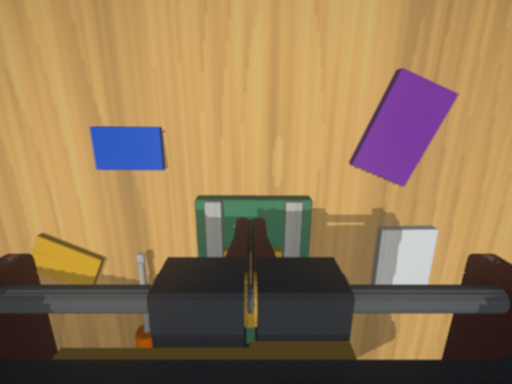

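View pics/c1.png

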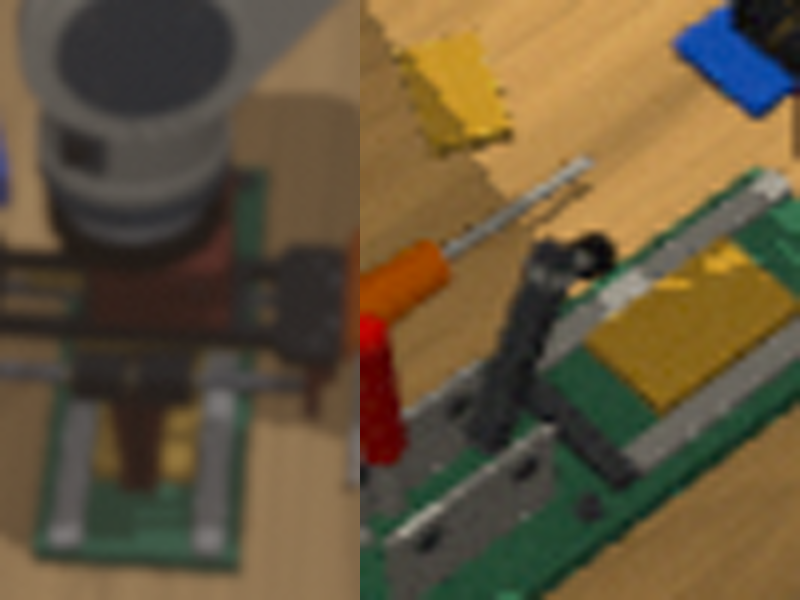

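The wrist view shows the rails at columns 213 and 293, with mid 253 against the tool at 250, so the fixture centre is about x=0.532, matching the fit. The fixture end at row 198 gives y≈0.12, also matching. The fingers are beyond the plate's outer end, so I lower them.

```bash
python3 -m inch '[1,0,0,2,0, 1,0,0,4,0, 1,0,0,4,0, 1,0,0,4,0]'
```

```text
time: 3.35
tcp_pos: [0.5332, 0.1143, 0.0343]
tool_rot: [[-0.001, 1.0, 0.002], [1.0, 0.001, 0.0], [0.0, 0.002, -1.0]]
ft_force: [0.8, -0.1, 0.1]
grip_width: 0.0005
grip_force: 0.0
```

```bash
python3 -m inch '[1,0,0,0.7,0, 1,0,0,1.45,0, 1,0,0,1.45,0, 1,-0.7,0,1.45,0, 1,-1.4,0,1.45,0, 1,-2.1,0,1.45,0, 1,-2.7,0,1.45,0, 1,-3.2,0,1.45,0, 1,-3.7,0,1.45,0, 1,-4.2,0,1.45,0, 1,-4.7,0,1.45,0, 1,-4.7,0,1.45,0]'
```

```text
time: 4.55
tcp_pos: [0.5322, 0.0667, 0.0182]
tool_rot: [[-0.001, 1.0, -0.0], [1.0, 0.001, -0.0], [-0.0, -0.0, -1.0]]
ft_force: [-0.2, -0.0, -0.5]
grip_width: 0.0005
grip_force: 0.0
```

```bash
for i in 1; do python3 -m inch '[1,-0.2,0,0,0, 1,-0.4,0,0,0, 1,-0.6,0,0,0, 1,-0.6,0,0,0]'; done
python3 - <<'E'
from h import *
cv2.imwrite("pics/c2.png",cv2.resize(capture("scene")["frame"][165:240,220:320,::-1],(800,600),interpolation=cv2.INTER_CUBIC))
E
```

```text
time: 4.95
tcp_pos: [0.5321, 0.0612, 0.0182]
tool_rot: [[-0.001, 1.0, -0.0], [1.0, 0.001, -0.0], [-0.0, -0.0, -1.0]]
ft_force: [0.5, 0.1, 0.3]
grip_width: 0.0006
grip_force: 0.4
```

View pics/c2.png

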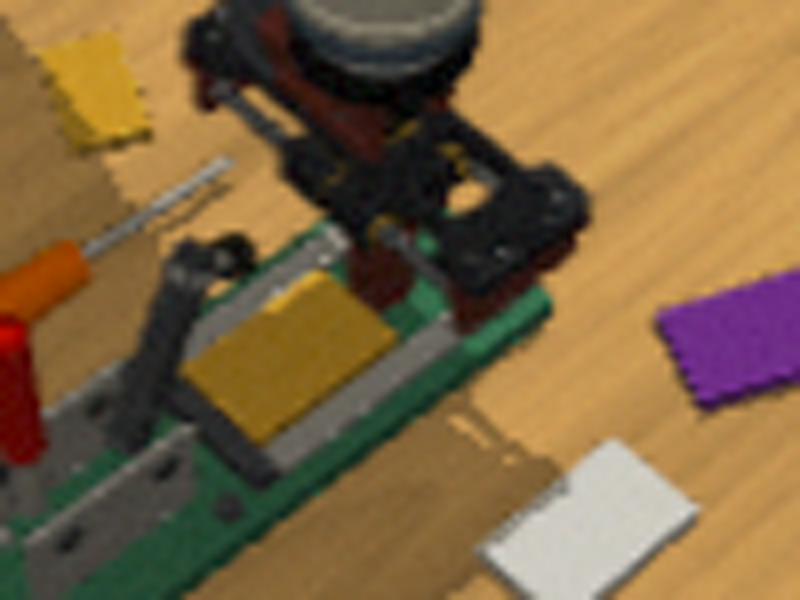

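The plate's inner edge, (185,372) to (262,440), is now nearly at the dark stop, with the fingers at its outer end (380,300). I'll push the last millimetres gently until the force rises.

```bash
python3 -m inch '[1,-0.1,0,0,0, 1,-0.2,0,0,0, 1,-0.2,0,0,0]' | grep -E 'tcp|ft_'; python3 -m inch '[1,-0.1,0,0,0, 1,-0.2,0,0,0, 1,-0.2,0,0,0]'| grep -E 'tcp|ft_'
```

```text
tcp_pos: [0.5322, 0.0593, 0.0182]
ft_force: [-1.0, 2.0, 0.3]
tcp_pos: [0.5322, 0.0588, 0.0182]
ft_force: [-0.5, 13.7, -0.1]
```

The force rose to 13.7 N with travel blocked, so the plate is home. I back off, lift, and go over to the handle.

```bash
python3 -m inch '[1,-0.05,0,0,0, 1,-0.05,0,0,0, 1,0.7,0,0,0, 1,1.5,0,0,0, 1,1.5,0,-4,0, 1,1.5,0,-8,0, 1,1.5,0,-12,0, 1,1.5,0,-16,0, 1,1.5,0,-20,0, 1,1.5,0,-23.5,0, 1,1.5,0,-23.5,0]'| grep -E 'tcp|ft_'
python3 -m inch '[1,-4,0,0,0, 1,-8,0,0,0, 1,-12,0,0,0, 1,-16,0,0,0, 1,-17.8,0,0,0, 1,-17.8,0,0,0, 1,-17.8,0,0,0]'
python3 - <<'E'
from h import *
cv2.imwrite("pics/c3.png",np.hstack([cv2.resize(capture("side")["frame"][120:240,230:300,::-1],(350,600),interpolation=cv2.INTER_CUBIC),cv2.resize(capture("scene")["frame"][150:250,200:275,::-1],(450,600),interpolation=cv2.INTER_CUBIC)]))
E
```

```text
tcp_pos: [0.5349, 0.0726, 0.2583]
ft_force: [1.6, 0.9, 0.9]
time: 7.4
tcp_pos: [0.5317, -0.1056, 0.2523]
tool_rot: [[0.0, 1.0, -0.002], [1.0, -0.0, 0.0], [0.0, -0.002, -1.0]]
ft_force: [-0.8, 0.2, 0.4]
grip_width: 0.0006
grip_force: 0.0
```

View pics/c3.png

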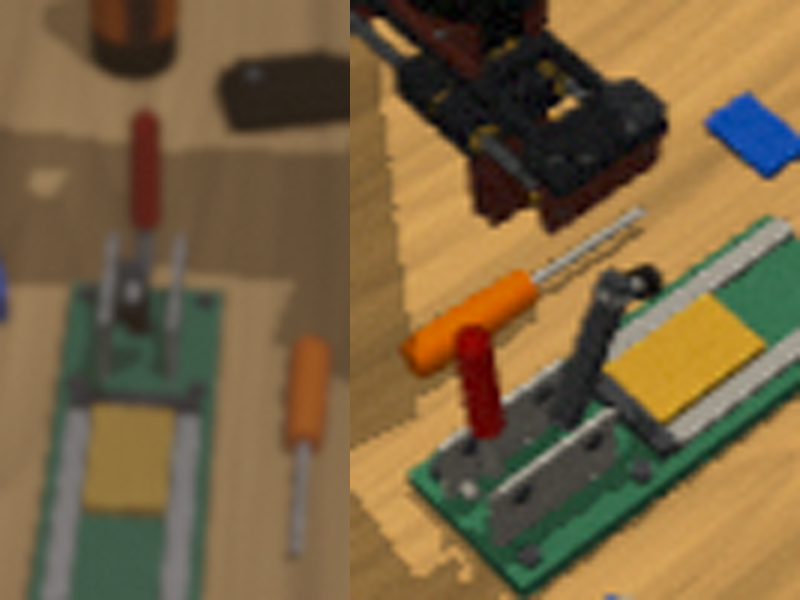

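Side view: the plate (90–165,405–510) now abuts the dark stop; scene view shows the plate edge against the bar, the handle upright and the arm raised. I descend between the handle and the arm.

```bash
python3 -m inch '[1,0,0,3,0, 1,0,0,6,0, 1,0,0,8.5,0, 1,0,0,10,0, 1,0,0,10,0, 1,0,0,10,0]'| grep -E 'tcp|ft_'
```

```text
tcp_pos: [0.5325, -0.1048, 0.1533]
ft_force: [-0.6, 0.1, -0.3]
```

```bash
python3 -m inch '[1,-0.5,0,0.2,0, 1,-1.2,0,0.2,0, 1,-1.9,0,0.2,0, 1,-2.8,0,0.3,0, 1,-3.6,0,0.5,0, 1,-4.5,0,0.7,0, 1,-5.3,0,1.0,0, 1,-6.1,0,1.4,0, 1,-6.8,0,1.9,0, 1,-6.8,0,1.9,0]'| grep -E 'tcp|ft_'
```

```text
tcp_pos: [0.5328, -0.1739, 0.1354]
ft_force: [-1.9, 5.0, 6.5]
```

```bash
python3 -m inch '[1,-0.7,0,0.5,0, 1,-1.35,0,1.1,0, 1,-1.95,0,1.8,0, 1,-2.5,0,2.5,0, 1,-3.0,0,3.3,0, 1,-3.4,0,4.1,0, 1,-3.7,0,4.75,0, 1,-3.9,0,5.4,0, 1,-4.0,0,5.7,0, 1,-4.0,0,5.7,0]'| grep -E 'tcp|ft_'
```

```text
tcp_pos: [0.5321, -0.2135, 0.0766]
ft_force: [0.3, -0.7, 0.2]
```

Force is gone at about 10° elevation, consistent with a snap into lock. I lift clear and look.

```bash
python3 -m inch '[1,0,0,-3,0, 1,0,0,-7,0, 1,0,0,-11,0, 1,-2,0,-15,0, 1,-6,0,-18,0, 1,-10,0,-18,0, 1,-10,-4,-18,0, 1,-10,-8,-18,0, 1,-10,-8,-18,0]'| grep -E 'time|tcp|ft_'
python3 - <<'E'
from h import *
cv2.imwrite("pics/c4.png",np.hstack([cv2.resize(capture("side")["frame"][130:240,230:300,::-1],(350,550),interpolation=cv2.INTER_CUBIC),cv2.resize(capture("scene")["frame"][165:256,200:275,::-1],(450,546),interpolation=cv2.INTER_CUBIC)[:550] if 0 else cv2.resize(capture("scene")["frame"][165:256,200:275,::-1],(450,550),interpolation=cv2.INTER_CUBIC)]))
E
```

```text
time: 11.0
tcp_pos: [0.4484, -0.3132, 0.2568]
ft_force: [0.4, -0.2, 0.7]
```

View pics/c4.png

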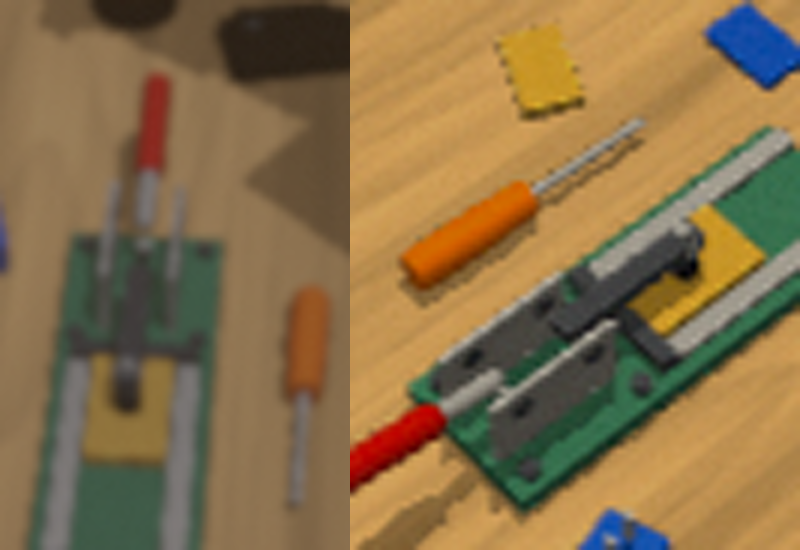

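The handle lies nearly level towards -x (scene crop 350–500, 375–480). The foot is down on the plate (685,260), the plate is against the stop, and the bystanders in view haven't moved. Handing in.

```bash
python3 -c "
from rig import *
print(hand_in())"
```

```text
the job is handed in; nothing more can be done
None
```

The brass plate is pushed fully home against the end stop, the toggle clamp is snapped into lock with its foot on the plate, and the job is handed in at about 11 s on the robot's clock; the verdict was not shown.

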